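Key the crank of a hand mill

ROBOT

A 6-joint arm with a two-finger parallel gripper is mounted at the origin on a cart in front of the work surface, level with it; the furniture and walls round the work are solid. World frame = base frame: x ahead of the robot, y to its left, z up, the work surface at z = 0. Lengths are in m, angles in rad, forces in N, time in s.
With the tool pointing down it reaches from about 0.25 to 0.775 m from the base axis. Payload 8.9 kg.
Tool frame: the origin (TCP) lies midway between the tips of the shut fingers; the grasp point (between the pads) lies 19 mm behind it; z points along the fingers, y is the line along which they close (so a half turn about z gives the same grasp; the last joint's range is limited). The gripper opens to 85 mm and grips with 20 to 120 N. Pads are 22 mm wide; open, the fingers measure 114 mm over their backs; the gripper's body (76 mm by 85 mm) begins 54 mm behind the grasp point. The pads swing forward as they close: fully open they stand 13 mm farther back than shut.
Start: joints at [-1.399, 0.291, -0.153, 1.127, 0, 1.431], TCP at [0.161, -0.5, 0.231] pointing down, gripper open.
Joint ranges: [-2.52, 2.52], [-0.91, 1.74], [-1.3, 1.37], [-1.96, 2.02], [-1.52, 1.47], [-3.14, 3.14]. Speed limits (rad/s): [2.22, 2.22, 2.79, 3.14, 3.14, 3.14].

INTERFACE

Orientations are given as a unit quaternion [x, y, z, w].
In Python, from cell import status, optics, order gives the robot as it stands.
- The arm moves only by the tool apply_moves, never from a script. Its argument "targets" is a list of rows, each an object of numbers: "dx", "dy", "dz": the shift along the tool's x, y, z in cm; "rx", "ry", "rz": the turn, a rotation vector about the tool's x, y, z in rad; "fingers": the gripper's target within -1 to 1 (fully open at 1, half-way at 0, shut at -1). In form: [{"dx": .., "dy": .., "dz": .., "rx": .., "ry": .., "rz": .., "fingers": ..}, ...]. A call has 1 to 8 rows; each row is the pose to reach, as a shift and turn from the pose commanded when the call began, along the tool's axes at that moment; what a row does not reach only later rows make up. A row lasts 1/8 s, in which the tool goes at most 62.5 mm and 10.7 degrees, less where a joint would pass 70% of its speed; a pose out of reach is approached as far as the arm can. A call with a gripper value outside its range is refused whole. The fingers move at their own pace and stop on an object; the grip force is fixed at half the most. Time passes only in rows, so rows that repeat a pose let the fingers close. It gives the time, the measured TCP pose, the force, the opening and the grip force at its end, in the units of the state.
- status.state(): the state, without advancing time (a new reading comes with each control period).
- optics.snapshot(name): name is "side" or "top" or "wrist"; returns the picture (480x640x3 uint8, red, green, blue); there is no depth.
- optics.camera_params(name): a dict with "camera_matrix" (3x3 intrinsics, pixels), "xyz" and "orientation" of the camera in the world. Camera axes: x right, y down, z forward; pixel columns grow to the right and rows downward; lengths in m; the calibration is good to about 2 mm. A picture is of the moment at which its call begins: read the wrist's pose just before it. camera_params takes no time and is no camera call; for the wrist camera it gives the pose at the moment of the call.
- order.job_done(): hands the job in; it is judged then, once.
The state is a dict: "time": time; "qpos": joint angles; "dq": joint speeds; "joint_torque": joint torques, N m; "ee_pos": TCP position; "eef_rot": TCP orientation; "wrist_force": force on the tool from outside, world axes, zero at the start; "ft_torque": the same for the moment, N m; "grip_width": finger opening in m; "grasp_force": force on a finger pad.
Only numpy, scipy, OpenCV 4.12 (cv2) and the standard library are available. Lean on these libraries where they do the work, as an engineer would, in place of code of your own. Each camera call takes 0.05 s, during which the arm holds its last target. There are 200 camera calls.

TASK

Fix the loose crank of the hand mill on its shaft: take the brass taper key out of the wooden holder, start it tip down in the keyway between hub and shaft with the lip of its head pointing outwards, away from the shaft, and tap or press it down until it is tight. Tight means that a firm push of about 16 newtons no longer drives it deeper; don't force it beyond about 20 newtons, the hub would crack. Leave the key wedged there upright, and leave the other things on the worktop where they are.

Things in the scene. Friction and masses are not known exactly. Their poses are not given: they have to be found in the camera images.
- mill: hand mill screwed to the worktop, fixed: square wooden foot 116x116 mm, turned wooden housing up to 60 mm high, above it a vertical steel shaft carrying the round crank hub. Origin: on the shaft's axis at worktop level; z up; +x points from the axis along the crank arm to its wooden knob (96 mm out, up to 138 mm high). The keyway lies on the -x side.
- crank: crank: round grey hub 60 mm in diameter, 88 to 128 mm above the worktop, dark steel arm (top 105 mm high) on the mill's +x side. Origin and axes as the mill's. It cannot turn; the wedging key pushes it towards the mill's -x against a springy seat (35 N per mm). The key touches both sides with its tip 25 to 52 mm below the mouth and is tight some 2 to 8 mm deeper.
- keyway (a point): centre of the keyway's mouth in the hub's top, 128 mm high, 14.4 mm from the axis on the mill's -x side, axes as the mill's. Slot 15.5 mm wide (y), right through the hub, between the shaft's upright flat (+x side) and a hub face (-x side) leaning in 1 in 8 downwards. At the mouth they stand 9.2 to 12.4 mm apart: it differs each time, as the shaft sits up to 1.6 mm off centre.
- key: brass gib-head taper key, 100 g. Origin: centre of the tip; z runs up to the head. Blade 70 mm long, 12 wide (y), 6 thick (x = -3 to +3) at the tip, 14.75 under the head: the +x face is straight, parallel to z, the -x face tapers 1 in 8. Stands upright in the holder at first. In the keyway the straight face lies against the shaft: key x and mill x alike.
- key_head (a point): point on the flat top of the key's head over the middle of the blade, 90 mm above the tip, 5 mm to the -x side of the key's origin: the place to tap or press. The head is a block 26 (x) x 18 (y) x 20 (z) mm, key x = -22 to +4 mm, z = 70 to 90 mm, jutting out as a lip on the -x side. Axes as the key's.
- key_lip (a point): middle of the outer end face of the key's head (the end of its lip): key x = -22 mm, z = 80 mm
- holder: light wooden block 90x70x44 mm, fixed; origin at the centre of its underside. A pocket 12.5 x 15 mm, 38 mm deep, in the middle of its top holds the key loosely; the key's tip stands 6 mm above the worktop.
- green_mug: small green and white cup, 64x89x48 mm, loose bystander standing on the worktop; origin at the centre of its underside
- yoghurt_tub: white tub with red fruit, 72 mm across, 71 high, loose bystander standing on the worktop; origin at the centre of its underside
- flat_tin: flat tin, 86 mm across, 40 high, loose bystander standing on the worktop; origin at the centre of its underside
- spice_jar: spice jar with yellow cap, 45 mm across, 100 high, loose bystander standing on the worktop; origin at the centre of its underside
- red_jar: glass jar with green lid, 73 mm across, 84 high, loose bystander standing on the worktop; origin at the centre of its underside
- tea_box: green and white carton, 50x68x92 mm, loose bystander standing on the worktop; origin at the centre of its underside

How it is judged:
By the outcome, as a careful person would: the job done as asked, in the order asked, and still so for the second after the job is handed in, with the robot touching nothing.
It also fails if it takes over 54 s, if anything falls off the work surface, if the arm or the gripper's body presses on something with over 40 N, if the wrist force passes 120 N, or if a joint passes its speed limit or range.

## Working session

There is one attempt and no reset: what is moved stays moved. The work goes in short steps, Python scripts to look and compute and a tool call to move; the robot and the scene stay as the last step left them, time stands still between calls to the robot, and variables do not carry over. Pictures are saved under pics/ and viewed, at most 10 in all, crops included, and the job is handed in when it is done.

Besides the shell and the picture viewer there is one more tool, called after "Emit:" as a command line: name --argument value ..., lists and objects as JSON in quotes. apply_moves: Moves the arm, as the interface text tells. Its arguments: {"type":"object","properties":{"targets":{"type":"array"}},"required":["targets"]}

```bash
mkdir -p pics; python3 - <<'E'
from cell import status, optics
import cv2, numpy as np
for n in ("side","top"):
    im=optics.snapshot(n); cv2.imwrite(f"pics/{n}0.png",im[:,:,::-1])
    p=optics.camera_params(n); print(n,{k:np.round(v,4).tolist() for k,v in p.items()})
print(status.state())
E
```

```text
side {'camera_matrix': [[548.0691, 0.0, 313.0941], [0.0, 548.0691, 235.6653], [0.0, 0.0, 1.0]], 'xyz': [0.4599, -1.2938, 0.5494], 'orientation': [0.8262, -0.054, 0.0334, -0.5598]}
top {'camera_matrix': [[434.1637, 0.0, 322.8486], [0.0, 434.1637, 244.1593], [0.0, 0.0, 1.0]], 'xyz': [0.4722, -0.153, 1.0197], 'orientation': [0.7168, -0.6951, 0.0458, -0.0302]}
{'time': 0.1, 'qpos': array([-1.39935012e+00,  2.91245880e-01, -1.54026371e-01,  1.12670822e+00,
       -4.77541585e-06,  1.43146546e+00]), 'dq': array([ 0.00239327, -0.00162813,  0.00050736,  0.00094781,  0.00048454,
       -0.00142443]), 'joint_torque': array([ 1.47966326e-03, -5.37976563e+01,  3.31920362e+01,  9.29092144e-03,
       -2.04281073e-04, -4.54521114e-06]), 'ee_pos': array([ 0.16046455, -0.49947111,  0.23078748]), 'eef_rot': array([ 9.87951300e-01,  1.54763944e-01, -1.18942972e-05, -5.91957934e-04]), 'wrist_force': array([ 0.45206973, -0.32225755, -0.56404146]), 'ft_torque': array([-0.03145915,  0.08463146,  0.00170003]), 'grasp_force': 0.0, 'grip_width': 0.08545735592791}
```

View pics/top0.png

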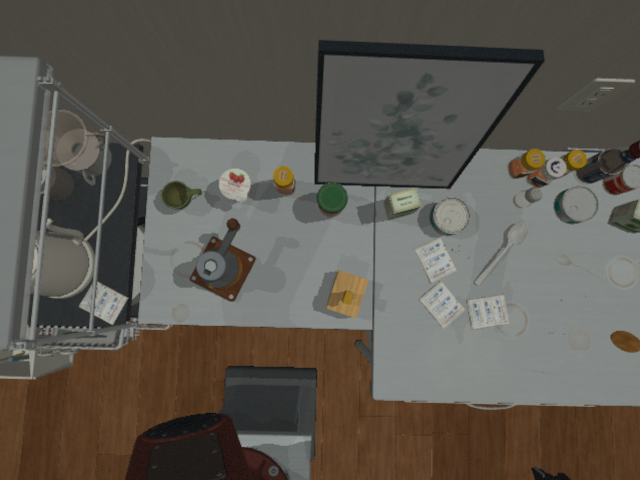

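View pics/side0.png

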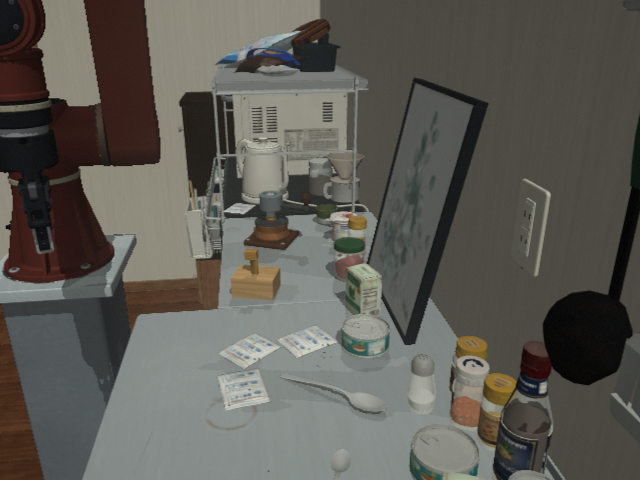

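The top view shows the mill hub at about (211,267), its knob at (232,225), and the holder with the key at about (347,296). I'll crop in and cast rays next.

```bash
cat > h.py <<'E'
import numpy as np, cv2
from scipy.spatial.transform import Rotation as R
from cell import status, optics
def ray(p,uv):
    K=p["camera_matrix"]; d=R.from_quat(p["orientation"]).as_matrix()@np.linalg.inv(K)@np.array([uv[0],uv[1],1.])
    return np.array(p["xyz"]),d
def onz(p,uv,z):
    o,d=ray(p,uv); return o+d*(z-o[2])/d[2]
def proj(p,X):
    c=R.from_quat(p["orientation"]).as_matrix().T@(np.array(X)-p["xyz"]); u=np.array(p["camera_matrix"])@c; return u[:2]/u[2]
E
python3 - <<'E'
from h import *
p=optics.camera_params("top"); im=cv2.imread("pics/top0.png")
for n,uv,z in (("hub",(211,267),.128),("knob",(232,225),.13),("key",(347,297),.096),("hold",(348,295),.044)): print(n,onz(p,uv,z).round(4))
a=cv2.resize(im[205:305,180:260],None,fx=5,fy=5,interpolation=cv2.INTER_CUBIC)
b=cv2.resize(im[255:335,318:378],None,fx=6,fy=6,interpolation=cv2.INTER_CUBIC)
o=np.zeros((500,760,3),np.uint8);o[:,:400]=a;o[:480,400:760]=b
cv2.imwrite("pics/crop0.png",o)
E
```

```text
hub [0.5145 0.0558 0.128 ]
knob [0.6022 0.0172 0.13  ]
key [ 0.4615 -0.2262  0.096 ]
hold [ 0.4654 -0.2325  0.044 ]
```

View pics/crop0.png

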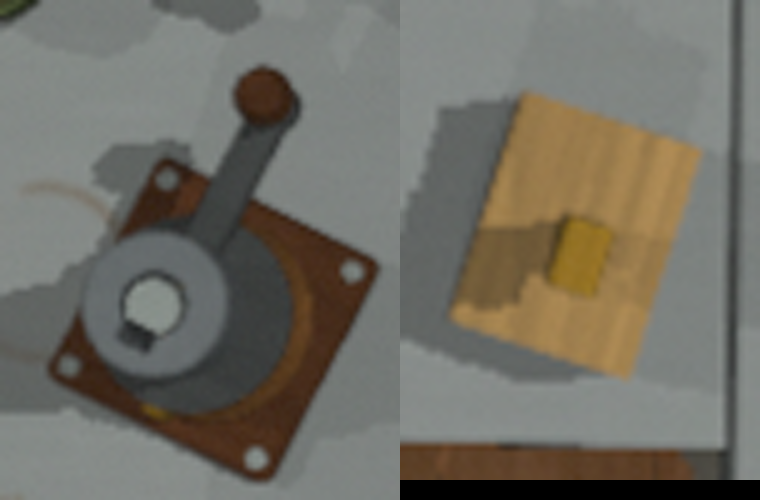

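Hub centre is at (211.2,265.6), the keyway at its lower left, and the knob at (233,224.2). The holder's corners are visible, and the key head is centred at about (348,297.7).

```bash
python3 - <<'E'
from h import *
p=optics.camera_params("top")
hub=onz(p,(211.2,265.6),.128);kn=onz(p,(233,224.2),.138)
print("mill",hub,kn,np.degrees(np.arctan2(*(kn-hub)[1::-1])),np.linalg.norm((kn-hub)[:2]))
f=lambda x,y:(318+(x-400)/6,255+y/6)
c=[onz(p,f(*q),.044) for q in((527,92),(703,150),(632,378),(452,320))]
h=np.mean(c,0);k=onz(p,f(580,256),.096)
print("holder",h,"long yaw",np.degrees(np.arctan2(*(c[1]*0+c[0]-c[3])[1::-1])),np.degrees(np.arctan2(*(c[1]-c[2])[1::-1])))
print("head",k,k-h)
s=status.state();print(R.from_quat(s["eef_rot"]).as_matrix().round(3),s["ee_pos"])
w=optics.camera_params("wrist");print({k:np.round(v,3).tolist() for k,v in w.items()})
print("wrist cam in tool",R.from_quat(s["eef_rot"]).as_matrix().T@(np.array(w["xyz"])-s["ee_pos"]), (R.from_quat(s["eef_rot"]).inv()*R.from_quat(w["orientation"])).as_matrix().round(3))
E
```

```text
mill [0.51739463 0.05554996 0.128     ] [0.60277092 0.0137554  0.138     ] -26.083303898397606 0.09505733475084646
holder [ 0.46740343 -0.23194343  0.044     ] long yaw -16.753133794951456 -16.286825177916437
head [ 0.46011495 -0.22838918  0.096     ] [-0.00728848  0.00355425  0.052     ]
[[ 0.952  0.306 -0.   ]
 [ 0.306 -0.952  0.001]
 [ 0.    -0.001 -1.   ]] [ 0.16046455 -0.49947111  0.23078748]
{'camera_matrix': [[419.035, 0.0, 325.426], [0.0, 419.035, 237.967], [0.0, 0.0, 1.0]], 'xyz': [0.231, -0.477, 0.373], 'orientation': [0.8, -0.582, -0.086, 0.118]}
wrist cam in tool [ 0.07405841 -0.00044808 -0.14211059] [[ 0.001 -0.958 -0.288]
 [ 1.     0.001  0.001]
 [-0.    -0.288  0.958]]
```

Emit:
apply_moves --targets '[{"dx": 36.8,"dy": -16.6,"dz": 1,"rz": -2.54,"fingers": 0},{"dx": 36.8,"dy": -16.6,"dz": 1,"rz": -2.54,"fingers": 0},{"dx": 36.8,"dy": -16.6,"dz": 1,"rz": -2.54,"fingers": 0},{"dx": 36.8,"dy": -16.6,"dz": 1,"rz": -2.54,"fingers": 0},{"dx": 36.8,"dy": -16.6,"dz": 1,"rz": -2.54,"fingers": 0},{"dx": 36.8,"dy": -16.6,"dz": 1,"rz": -2.54,"fingers": 0},{"dx": 36.8,"dy": -16.6,"dz": 1,"rz": -2.54,"fingers": 0},{"dx": 36.8,"dy": -16.6,"dz": 1,"rz": -2.54,"fingers": 0}]'

```text
invalid input
```

Emit:
apply_moves --targets '[{"dx": 36.8,"dy": -16.6,"dz": 1.0,"rx": 0.0,"ry": 0.0,"rz": -2.54,"fingers": 0.0},{"dx": 36.8,"dy": -16.6,"dz": 1.0,"rx": 0.0,"ry": 0.0,"rz": -2.54,"fingers": 0.0},{"dx": 36.8,"dy": -16.6,"dz": 1.0,"rx": 0.0,"ry": 0.0,"rz": -2.54,"fingers": 0.0},{"dx": 36.8,"dy": -16.6,"dz": 1.0,"rx": 0.0,"ry": 0.0,"rz": -2.54,"fingers": 0.0},{"dx": 36.8,"dy": -16.6,"dz": 1.0,"rx": 0.0,"ry": 0.0,"rz": -2.54,"fingers": 0.0},{"dx": 36.8,"dy": -16.6,"dz": 1.0,"rx": 0.0,"ry": 0.0,"rz": -2.54,"fingers": 0.0},{"dx": 36.8,"dy": -16.6,"dz": 1.0,"rx": 0.0,"ry": 0.0,"rz": -2.54,"fingers": 0.0},{"dx": 36.8,"dy": -16.6,"dz": 1.0,"rx": 0.0,"ry": 0.0,"rz": -2.54,"fingers": 0.0}]'

```text
time: 1.1
ee_pos: [0.4614, -0.2273, 0.2208]
eef_rot: [0.614, 0.79, 0.0, -0.0]
wrist_force: [-0.6, 0.9, -0.3]
grip_width: 0.043
grasp_force: 0.0
```

Emit:
apply_moves --targets '[{"dx": 0.0,"dy": 0.0,"dz": 0.0,"rx": 0.0,"ry": 0.0,"rz": -1.046,"fingers": 0.0},{"dx": 0.0,"dy": 0.0,"dz": 0.0,"rx": 0.0,"ry": 0.0,"rz": -1.046,"fingers": 0.0},{"dx": 0.0,"dy": 0.0,"dz": 0.0,"rx": 0.0,"ry": 0.0,"rz": -1.046,"fingers": 0.0},{"dx": 0.0,"dy": 0.0,"dz": 0.0,"rx": 0.0,"ry": 0.0,"rz": -1.046,"fingers": 0.0},{"dx": 0.0,"dy": 0.0,"dz": 0.0,"rx": 0.0,"ry": 0.0,"rz": -1.046,"fingers": 0.0},{"dx": 0.0,"dy": 0.0,"dz": 0.0,"rx": 0.0,"ry": 0.0,"rz": -1.046,"fingers": 0.0},{"dx": 0.0,"dy": 0.0,"dz": 0.0,"rx": 0.0,"ry": 0.0,"rz": -1.046,"fingers": 0.0}]'

```text
time: 1.98
ee_pos: [0.46, -0.2291, 0.221]
eef_rot: [0.142, 0.99, 0.0, -0.0]
wrist_force: [-0.1, 0.7, 0.2]
grip_width: 0.0427
grasp_force: 0.0
```

```bash
python3 - <<'E'
from h import *
import pickle
s=status.state();w=optics.camera_params("wrist");im=optics.snapshot("wrist")
cv2.imwrite("pics/w1.png",im[:,:,::-1]);pickle.dump((s,w),open("w1.pkl","wb"))
print(s["ee_pos"],R.from_quat(s["eef_rot"]).as_matrix().round(3))
print(proj(w,[.46,-.2284,.096]))
E
```

```text
[ 0.45997441 -0.22910745  0.22102106] [[-0.959  0.282 -0.001]
 [ 0.282  0.959  0.   ]
 [ 0.001  0.    -1.   ]]
[325.45017229 227.27100885]
```

View pics/w1.png

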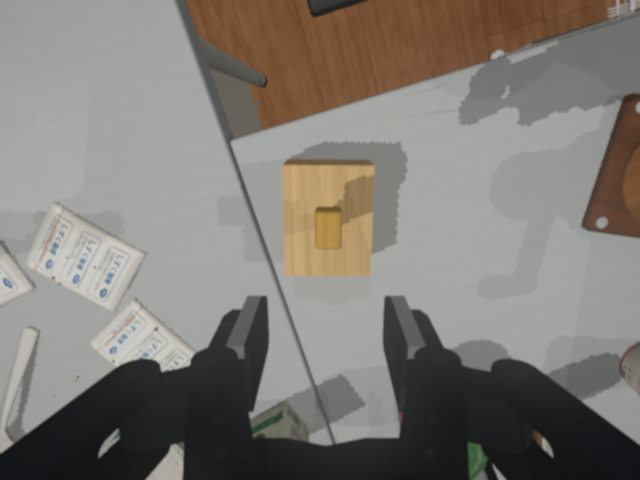

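Wrist view: holder spans about (284..374,160..276) and is aligned with the image. The key head is at about (328,228), with the lip end facing up in the image, towards the robot.

```bash
python3 - <<'E'
from h import *
import pickle
s,w=pickle.load(open("w1.pkl","rb"));im=cv2.imread("pics/w1.png")
print(im[228,328],im[208,328],im[250,355])
hsv=cv2.cvtColor(im,cv2.COLOR_BGR2HSV);print(hsv[228,328],hsv[207,328],hsv[250,355],hsv[220,360])
print(hsv[200:256:2,328].tolist())
print(hsv[228,308:348:2].tolist())
T=R.from_quat(s["eef_rot"]).as_matrix()
for z,pts in ((.096,[(328,211),(328,249),(316,230),(341,230)]),(.044,[(284,160),(374,160),(284,276),(372,276)])):
  for q in pts: print(z,q,(T.T@(onz(w,q,z)-s["ee_pos"])*1000).round(1))
E
```

```text
[ 72 142 175] [ 47  84 106] [108 154 183]
[ 20 150 175] [ 18 128 129] [ 18 105 183] [ 19 105 184]
[[19, 104, 196], [19, 104, 196], [19, 104, 197], [18, 115, 167], [19, 142, 106], [19, 144, 108], [20, 151, 142], [20, 153, 170], [20, 152, 175], [20, 152, 175], [20, 150, 175], [20, 152, 175], [20, 151, 174], [20, 152, 175], [20, 150, 175], [20, 150, 175], [20, 150, 175], [21, 149, 175], [20, 149, 176], [20, 148, 176], [20, 149, 176], [20, 148, 176], [20, 148, 176], [20, 148, 174], [19, 131, 165], [18, 107, 179], [18, 106, 183], [18, 106, 183]]
[[18, 107, 179], [18, 106, 180], [18, 106, 181], [19, 112, 175], [20, 147, 168], [20, 150, 179], [20, 152, 180], [20, 149, 178], [20, 151, 172], [20, 151, 171], [20, 150, 175], [20, 149, 178], [20, 149, 176], [20, 149, 175], [20, 152, 173], [20, 151, 169], [20, 147, 151], [19, 110, 178], [18, 105, 184], [18, 106, 180]]
0.096 (328, 211) [ 11.1   2.3 125. ]
0.096 (328, 249) [-15.    2.4 125. ]
0.096 (316, 230) [ -1.8  -5.6 125. ]
0.096 (341, 230) [ -1.8  11.  125. ]
0.044 (284, 160) [ 38.3 -30.6 177. ]
0.044 (374, 160) [ 38.4  37.2 177.1]
0.044 (284, 276) [-55.5 -33.2 177. ]
0.044 (372, 276) [-55.4  38.8 177. ]
```

```bash
python3 - <<'E'
from h import *
import pickle
s,w=pickle.load(open("w1.pkl","rb"));im=cv2.imread("pics/w1.png")
hsv=cv2.cvtColor(im,cv2.COLOR_BGR2HSV)
m=((hsv[...,1]>135)&(hsv[...,2]>148)&(hsv[...,0]<26)).astype(np.uint8);m2=np.zeros_like(m);m2[190:260,300:360]=m[190:260,300:360]
c=max(cv2.findContours(m2,0,1)[0],key=cv2.contourArea)
b=cv2.boxPoints(cv2.minAreaRect(c));T=R.from_quat(s["eef_rot"]).as_matrix()
P=np.array([(T.T@(onz(w,q,.096)-s["ee_pos"])*1000) for q in b]);print(b,P.round(1),P.mean(0))
E
```

```text
[[315. 212.]
 [340. 212.]
 [340. 247.]
 [315. 247.]] [[ 10.4  -6.2 125. ]
 [ 10.4  10.2 125. ]
 [-13.6  10.4 125. ]
 [-13.6  -6.3 125. ]] [ -1.58404768   2.01809419 125.02047684]
```

Emit:
apply_moves --targets '[{"dx": -0.18,"dy": 0.23,"dz": 5.0,"rx": 0.0,"ry": 0.0,"rz": 0.0,"fingers": 0.0},{"dx": -0.18,"dy": 0.23,"dz": 10.0,"rx": 0.0,"ry": 0.0,"rz": 0.0,"fingers": 0.0},{"dx": -0.18,"dy": 0.23,"dz": 13.5,"rx": 0.0,"ry": 0.0,"rz": 0.0,"fingers": 0.0},{"dx": -0.18,"dy": 0.23,"dz": 15.2,"rx": 0.0,"ry": 0.0,"rz": 0.0,"fingers": 0.0},{"dx": -0.18,"dy": 0.23,"dz": 15.2,"rx": 0.0,"ry": 0.0,"rz": 0.0,"fingers": 0.0},{"dx": -0.18,"dy": 0.23,"dz": 15.2,"rx": 0.0,"ry": 0.0,"rz": 0.0,"fingers": -1.0},{"dx": -0.18,"dy": 0.23,"dz": 15.2,"rx": 0.0,"ry": 0.0,"rz": 0.0,"fingers": -1.0},{"dx": -0.18,"dy": 0.23,"dz": 15.2,"rx": 0.0,"ry": 0.0,"rz": 0.0,"fingers": -1.0}]'

```text
time: 3.02
ee_pos: [0.4632, -0.2281, 0.0704]
eef_rot: [0.142, 0.99, -0.0, 0.001]
wrist_force: [-0.7, 0.6, 7.5]
grip_width: 0.0171
grasp_force: 60.4
```

Emit:
apply_moves --targets '[{"dx": 0.0,"dy": 0.0,"dz": 0.0,"rx": 0.0,"ry": 0.0,"rz": 0.0,"fingers": -1.0},{"dx": 0.0,"dy": 0.0,"dz": 0.0,"rx": 0.0,"ry": 0.0,"rz": 0.0,"fingers": -1.0}]'

```text
time: 3.28
ee_pos: [0.4632, -0.228, 0.0704]
eef_rot: [0.142, 0.99, -0.0, 0.001]
wrist_force: [-0.2, 0.7, 7.6]
grip_width: 0.0167
grasp_force: 60.4
```

Emit:
apply_moves --targets '[{"dx": 0.0,"dy": 0.0,"dz": -2.0,"rx": 0.0,"ry": 0.0,"rz": 0.0,"fingers": -1.0},{"dx": 0.0,"dy": 0.0,"dz": -6.0,"rx": 0.0,"ry": 0.0,"rz": 0.0,"fingers": -1.0},{"dx": 0.0,"dy": 0.0,"dz": -12.0,"rx": 0.0,"ry": 0.0,"rz": 0.0,"fingers": -1.0},{"dx": 0.2,"dy": 5.0,"dz": -17.0,"rx": 0.0,"ry": 0.0,"rz": 0.05,"fingers": -1.0},{"dx": 0.5,"dy": 10.0,"dz": -18.0,"rx": 0.0,"ry": 0.0,"rz": 0.1,"fingers": -1.0},{"dx": 0.8,"dy": 16.0,"dz": -18.0,"rx": 0.0,"ry": 0.0,"rz": 0.17,"fingers": -1.0},{"dx": 1.0,"dy": 22.0,"dz": -18.0,"rx": 0.0,"ry": 0.0,"rz": 0.17,"fingers": -1.0},{"dx": 1.3,"dy": 26.5,"dz": -18.0,"rx": 0.0,"ry": 0.0,"rz": 0.17,"fingers": -1.0}]'

```text
time: 4.28
ee_pos: [0.5247, 0.0328, 0.2497]
eef_rot: [0.225, 0.974, 0.0, 0.0]
wrist_force: [0.2, -0.9, -1.3]
grip_width: 0.0167
grasp_force: 59.5
```

Emit:
apply_moves --targets '[{"dx": 0.33,"dy": 1.9,"dz": 0.0,"rx": 0.0,"ry": 0.0,"rz": 0.0,"fingers": -1.0},{"dx": 0.33,"dy": 1.9,"dz": 0.0,"rx": 0.0,"ry": 0.0,"rz": 0.0,"fingers": -1.0},{"dx": 0.33,"dy": 1.9,"dz": 0.0,"rx": 0.0,"ry": 0.0,"rz": 0.0,"fingers": -1.0},{"dx": 0.33,"dy": 1.9,"dz": 0.0,"rx": 0.0,"ry": 0.0,"rz": 0.0,"fingers": -1.0}]'

```text
time: 4.78
ee_pos: [0.5298, 0.0477, 0.2493]
eef_rot: [0.226, 0.974, -0.0, -0.0]
wrist_force: [-0.7, -0.0, -1.0]
grip_width: 0.0169
grasp_force: 59.4
```

```bash
python3 - <<'E'
from h import *
import pickle
s=status.state();w=optics.camera_params("wrist");im=optics.snapshot("wrist")
cv2.imwrite("pics/w2.png",im[:,:,::-1]);pickle.dump((s,w),open("w2.pkl","wb"))
print(s["ee_pos"],R.from_quat(s["eef_rot"]).as_matrix().round(4),s["wrist_force"],s["ft_torque"])
print(proj(w,[.5045,.0618,.128]))
E
```

```text
[0.52977426 0.04772051 0.24934847] [[-8.976e-01  4.408e-01 -1.000e-04]
 [ 4.408e-01  8.976e-01 -2.000e-04]
 [-0.000e+00 -3.000e-04 -1.000e+00]] [-0.65723897 -0.0491593  -1.01305158] [ 0.02814581 -0.00933433  0.02139878]
[326.736847   185.06496326]
```

View pics/w2.png

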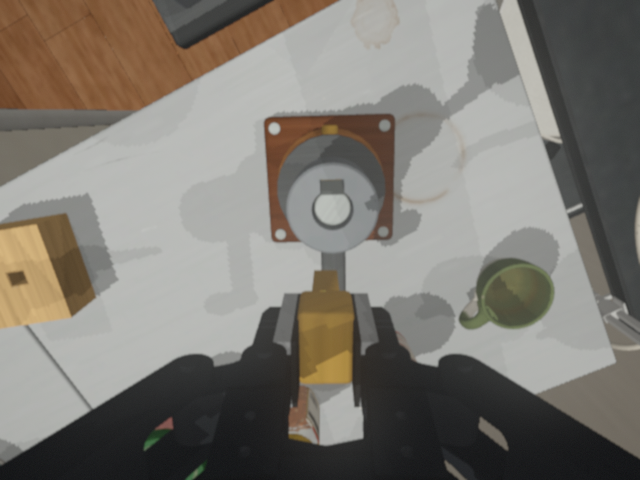

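The wrist view shows the keyway slot at about (332,186), the shaft at (333,208), and the held key's tip at about (326,272). The mill is square to the image.

```bash
python3 - <<'E'
import cv2
im=cv2.imread("pics/w2.png");cv2.imwrite("pics/w2c.png",cv2.resize(im[160:300,270:400],None,fx=4.2,fy=4.2,interpolation=cv2.INTER_CUBIC))
g=cv2.cvtColor(im,cv2.COLOR_BGR2GRAY)
print(g[170:200,332].tolist());print(g[186,312:352].tolist())
E
```

```text
[146, 146, 146, 146, 147, 145, 146, 145, 141, 126, 108, 98, 98, 98, 98, 98, 98, 97, 99, 98, 98, 102, 103, 112, 141, 168, 182, 186, 185, 186]
[154, 154, 155, 154, 155, 154, 153, 141, 111, 96, 96, 98, 98, 98, 98, 99, 98, 98, 98, 98, 98, 98, 97, 98, 98, 99, 98, 98, 98, 96, 92, 98, 121, 139, 144, 144, 144, 143, 144, 144]
```

View pics/w2c.png

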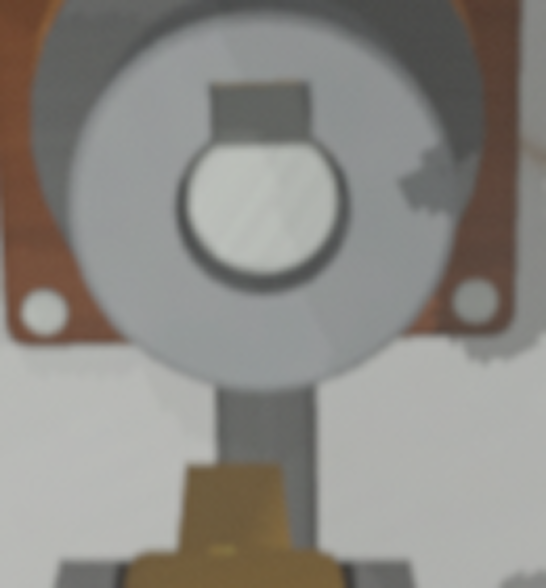

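```bash
python3 - <<'E'
from h import *
import pickle
s,w=pickle.load(open("w2.pkl","rb"));T=R.from_quat(s["eef_rot"]).as_matrix()
f=lambda x,y:(270+(x+.5)/4.2-.5,160+(y+.5)/4.2-.5)
t=lambda q,z:(T.T@(onz(w,f(*q),z)-s["ee_pos"])*1000).round(1)
ez=s["ee_pos"][2]
print("hub edge",t((209,84),.128),t((311,83),.128)); print("flat",t((190,144),.128),t((330,144),.128),"if raised 6",t((260,144),.134))
print("shaft LR",t((186,205),.128),t((342,205),.128),"shaft bottom",t((262,272),.128))
print("hub L/R/T/B",t((70,200),.128),t((454,200),.128),t((262,12),.128),t((262,390),.128))
print("tip corners",t((187,466),ez-.0644),t((280,465),ez-.0644))
E
```

```text
hub edge [ 32.3  -3.1 121.3] [ 32.5  12.2 121.3]
flat [ 23.2  -6.  121.3] [ 23.2  15.2 121.3] if raised 6 [ 24.4   4.5 115.3]
shaft LR [ 13.8  -6.7 121.3] [ 13.8  17.2 121.3] shaft bottom [  3.2   5.  121.3]
hub L/R/T/B [ 14.5 -24.4 121.4] [ 14.6  34.3 121.3] [ 43.1   4.8 121.3] [-16.1   5.1 121.3]
tip corners [-6.8 -5.2 64.4] [-6.7  6.5 64.4]
```

Emit:
apply_moves --targets '[{"dx": 2.0,"dy": 0.4,"dz": 0.0,"rx": 0.0,"ry": 0.0,"rz": 0.0,"fingers": -1.0},{"dx": 3.72,"dy": 0.4,"dz": 1.0,"rx": 0.0,"ry": 0.0,"rz": 0.0,"fingers": -1.0},{"dx": 3.72,"dy": 0.4,"dz": 3.0,"rx": 0.0,"ry": 0.0,"rz": 0.0,"fingers": -1.0},{"dx": 3.72,"dy": 0.4,"dz": 4.7,"rx": 0.0,"ry": 0.0,"rz": 0.0,"fingers": -1.0},{"dx": 3.72,"dy": 0.4,"dz": 4.7,"rx": 0.0,"ry": 0.0,"rz": 0.0,"fingers": -1.0},{"dx": 3.72,"dy": 0.4,"dz": 4.7,"rx": 0.0,"ry": 0.0,"rz": 0.0,"fingers": -1.0}]'

```text
time: 5.58
ee_pos: [0.4986, 0.0685, 0.203]
eef_rot: [0.226, 0.974, 0.0, 0.0]
wrist_force: [-0.1, -0.6, 0.4]
grip_width: 0.017
grasp_force: 59.4
```

```bash
python3 - <<'E'
from h import *
import pickle
s=status.state();w=optics.camera_params("wrist");im=optics.snapshot("wrist")[:,:,::-1].copy()
cv2.imwrite("pics/w3.png",im);pickle.dump((s,w),open("w3.pkl","wb"))
cv2.imwrite("pics/w3c.png",cv2.resize(im[210:330,260:400],None,fx=5,fy=5,interpolation=cv2.INTER_CUBIC))
print(s["ee_pos"],s["wrist_force"])
E
```

```text
[0.49858207 0.06849801 0.20297181] [-0.13686782 -0.55675492  0.44612028]
```

View pics/w3c.png

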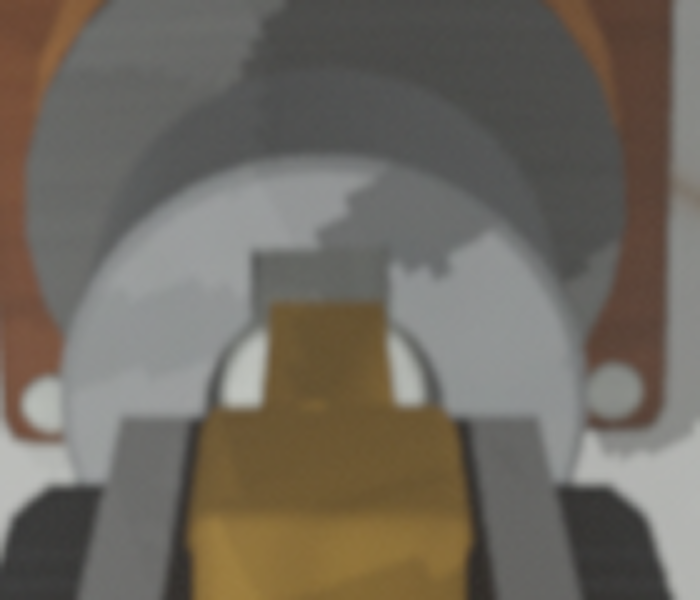

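The slot mouth spans u 252–387 at v≈250 in the crop, and the tip edge spans u 271–386 at v≈303. The tip is slightly off centre in y.

```bash
python3 - <<'E'
from h import *
import pickle
s,w=pickle.load(open("w3.pkl","rb"));T=R.from_quat(s["eef_rot"]).as_matrix();ez=s["ee_pos"][2]
f=lambda x,y:(260+(x+.5)/5-.5,210+(y+.5)/5-.5)
t=lambda q,z:(T.T@(onz(w,f(*q),z)-s["ee_pos"])*1000).round(1)
print("slot",t((252,250),.128),t((387,250),.128),"tip",t((271,303),ez-.0644),t((386,303),ez-.0644), "shaft LR",t((215,400),.128),t((440,400),.128),"hub",t((62,400),.128),t((583,400),.128))
E
```

```text
slot [-4.5 -7.8 75. ] [-4.5  7.1 75. ] tip [-6.6 -5.4 64.4] [-6.6  6.7 64.4] shaft LR [-22.4 -12.1  75. ] [-22.4  13.2  75. ] hub [-22.4 -29.3  75. ] [-22.4  29.3  75. ]
```

Emit:
apply_moves --targets '[{"dx": 0.0,"dy": -0.1,"dz": 0.0,"rx": 0.0,"ry": 0.0,"rz": 0.0,"fingers": -1.0},{"dx": 0.0,"dy": -0.1,"dz": 0.5,"rx": 0.0,"ry": 0.0,"rz": 0.0,"fingers": -1.0},{"dx": 0.0,"dy": -0.1,"dz": 0.9,"rx": 0.0,"ry": 0.0,"rz": 0.0,"fingers": -1.0},{"dx": 0.0,"dy": -0.1,"dz": 1.2,"rx": 0.0,"ry": 0.0,"rz": 0.0,"fingers": -1.0},{"dx": 0.0,"dy": -0.1,"dz": 1.4,"rx": 0.0,"ry": 0.0,"rz": 0.0,"fingers": -1.0},{"dx": 0.0,"dy": -0.1,"dz": 1.6,"rx": 0.0,"ry": 0.0,"rz": 0.0,"fingers": -1.0},{"dx": 0.0,"dy": -0.1,"dz": 1.6,"rx": 0.0,"ry": 0.0,"rz": 0.0,"fingers": -1.0}]'

```text
time: 6.5
ee_pos: [0.4977, 0.068, 0.1862]
eef_rot: [0.225, 0.974, -0.0, -0.0]
wrist_force: [0.6, -0.3, -1.2]
grip_width: 0.0169
grasp_force: 59.4
```

Free and in the mouth (tip about 6 mm deep). Continuing down.

Emit:
apply_moves --targets '[{"dx": 0.0,"dy": 0.0,"dz": 0.3,"rx": 0.0,"ry": 0.0,"rz": 0.0,"fingers": -1.0},{"dx": 0.0,"dy": 0.0,"dz": 0.6,"rx": 0.0,"ry": 0.0,"rz": 0.0,"fingers": -1.0},{"dx": 0.0,"dy": 0.0,"dz": 0.8,"rx": 0.0,"ry": 0.0,"rz": 0.0,"fingers": -1.0},{"dx": 0.0,"dy": 0.0,"dz": 1.0,"rx": 0.0,"ry": 0.0,"rz": 0.0,"fingers": -1.0},{"dx": 0.0,"dy": 0.0,"dz": 1.2,"rx": 0.0,"ry": 0.0,"rz": 0.0,"fingers": -1.0},{"dx": 0.0,"dy": 0.0,"dz": 1.2,"rx": 0.0,"ry": 0.0,"rz": 0.0,"fingers": -1.0}]'

```text
time: 7.25
ee_pos: [0.4984, 0.0678, 0.1744]
eef_rot: [0.225, 0.974, -0.0, 0.001]
wrist_force: [4.2, -1.7, -1.1]
grip_width: 0.0167
grasp_force: 59.3
```

Emit:
apply_moves --targets '[{"dx": -0.07,"dy": 0.0,"dz": 0.0,"rx": 0.0,"ry": 0.0,"rz": 0.0,"fingers": -1.0},{"dx": -0.08,"dy": 0.0,"dz": 0.1,"rx": 0.0,"ry": 0.0,"rz": 0.0,"fingers": -1.0},{"dx": -0.09,"dy": 0.0,"dz": 0.2,"rx": 0.0,"ry": 0.0,"rz": 0.0,"fingers": -1.0},{"dx": -0.1,"dy": 0.0,"dz": 0.3,"rx": 0.0,"ry": 0.0,"rz": 0.0,"fingers": -1.0},{"dx": -0.1,"dy": 0.0,"dz": 0.3,"rx": 0.0,"ry": 0.0,"rz": 0.0,"fingers": -1.0}]'

```text
time: 7.88
ee_pos: [0.4988, 0.0675, 0.1713]
eef_rot: [0.225, 0.974, -0.0, 0.0]
wrist_force: [4.7, -2.1, 0.1]
grip_width: 0.0169
grasp_force: 59.8
```

Emit:
apply_moves --targets '[{"dx": -0.06,"dy": 0.0,"dz": 0.0,"rx": 0.0,"ry": 0.0,"rz": 0.0,"fingers": -1.0},{"dx": -0.06,"dy": 0.0,"dz": 0.0,"rx": 0.0,"ry": 0.0,"rz": 0.0,"fingers": -1.0},{"dx": -0.06,"dy": 0.0,"dz": 0.0,"rx": 0.0,"ry": 0.0,"rz": 0.0,"fingers": -1.0}]'

```text
time: 8.25
ee_pos: [0.499, 0.0674, 0.1712]
eef_rot: [0.225, 0.974, 0.0, -0.0]
wrist_force: [2.9, -0.6, 1.5]
grip_width: 0.0169
grasp_force: 59.8
```

Emit:
apply_moves --targets '[{"dx": -0.05,"dy": 0.0,"dz": 0.1,"rx": 0.0,"ry": 0.0,"rz": 0.0,"fingers": -1.0},{"dx": -0.06,"dy": 0.0,"dz": 0.2,"rx": 0.0,"ry": 0.0,"rz": 0.0,"fingers": -1.0},{"dx": -0.07,"dy": 0.0,"dz": 0.3,"rx": 0.0,"ry": 0.0,"rz": 0.0,"fingers": -1.0},{"dx": -0.08,"dy": 0.0,"dz": 0.4,"rx": 0.0,"ry": 0.0,"rz": 0.0,"fingers": -1.0},{"dx": -0.08,"dy": 0.0,"dz": 0.4,"rx": 0.0,"ry": 0.0,"rz": 0.0,"fingers": -1.0}]'

```text
time: 8.88
ee_pos: [0.4997, 0.067, 0.1671]
eef_rot: [0.225, 0.974, -0.0, -0.0]
wrist_force: [2.0, -1.1, -1.4]
grip_width: 0.0169
grasp_force: 59.6
```

Emit:
apply_moves --targets '[{"dx": -0.04,"dy": 0.0,"dz": 0.1,"rx": 0.0,"ry": 0.0,"rz": 0.0,"fingers": -1.0},{"dx": -0.05,"dy": 0.0,"dz": 0.2,"rx": 0.0,"ry": 0.0,"rz": 0.0,"fingers": -1.0},{"dx": -0.06,"dy": 0.0,"dz": 0.3,"rx": 0.0,"ry": 0.0,"rz": 0.0,"fingers": -1.0},{"dx": -0.06,"dy": 0.0,"dz": 0.3,"rx": 0.0,"ry": 0.0,"rz": 0.0,"fingers": -1.0}]'

```text
time: 9.38
ee_pos: [0.5002, 0.0669, 0.1645]
eef_rot: [0.225, 0.974, 0.0, -0.0]
wrist_force: [-1.5, 0.6, 6.1]
grip_width: 0.0168
grasp_force: 60.5
```

Emit:
apply_moves --targets '[{"dx": 0.0,"dy": 0.0,"dz": 0.05,"rx": 0.0,"ry": 0.0,"rz": 0.0,"fingers": -1.0},{"dx": 0.0,"dy": 0.0,"dz": 0.1,"rx": 0.0,"ry": 0.0,"rz": 0.0,"fingers": -1.0},{"dx": 0.0,"dy": 0.0,"dz": 0.1,"rx": 0.0,"ry": 0.0,"rz": 0.0,"fingers": -1.0}]'

```text
time: 9.75
ee_pos: [0.5002, 0.0669, 0.1638]
eef_rot: [0.225, 0.974, 0.0, -0.0]
wrist_force: [-2.8, 1.7, 9.1]
grip_width: 0.017
grasp_force: 61.1
```

Emit:
apply_moves --targets '[{"dx": 0.0,"dy": 0.0,"dz": 0.0,"rx": 0.0,"ry": 0.0,"rz": 0.0,"fingers": -0.3},{"dx": 0.0,"dy": 0.0,"dz": 0.0,"rx": 0.0,"ry": 0.0,"rz": 0.0,"fingers": -0.1},{"dx": 0.0,"dy": 0.0,"dz": 0.0,"rx": 0.0,"ry": 0.0,"rz": 0.0,"fingers": -0.1},{"dx": 0.0,"dy": 0.0,"dz": -2.0,"rx": 0.0,"ry": 0.0,"rz": 0.0,"fingers": -0.1},{"dx": 0.0,"dy": 0.0,"dz": -4.5,"rx": 0.0,"ry": 0.0,"rz": 0.0,"fingers": -0.1},{"dx": -0.48,"dy": 0.0,"dz": -6.0,"rx": 0.0,"ry": 0.0,"rz": 0.0,"fingers": -0.1},{"dx": -0.48,"dy": 0.0,"dz": -6.0,"rx": 0.0,"ry": 0.0,"rz": 0.0,"fingers": -0.1},{"dx": -0.48,"dy": 0.0,"dz": -6.0,"rx": 0.0,"ry": 0.0,"rz": 0.0,"fingers": -0.1}]'

```text
time: 10.75
ee_pos: [0.5043, 0.0646, 0.2225]
eef_rot: [0.225, 0.974, -0.0, -0.001]
wrist_force: [-0.4, -1.0, 0.2]
grip_width: 0.0385
grasp_force: 0.0
```

```bash
python3 - <<'E'
from h import *
import pickle
s=status.state();w=optics.camera_params("wrist");im=optics.snapshot("wrist")[:,:,::-1].copy()
pickle.dump((s,w),open("w4.pkl","wb"));cv2.imwrite("pics/w4.png",im)
cv2.imwrite("pics/w4c.png",cv2.resize(im[180:360,220:440],None,fx=3,fy=3,interpolation=cv2.INTER_CUBIC))
print(s["ee_pos"],s["wrist_force"])
E
```

```text
[0.50426483 0.06458442 0.22249311] [-0.37378226 -0.99582293  0.15896883]
```

View pics/w4c.png

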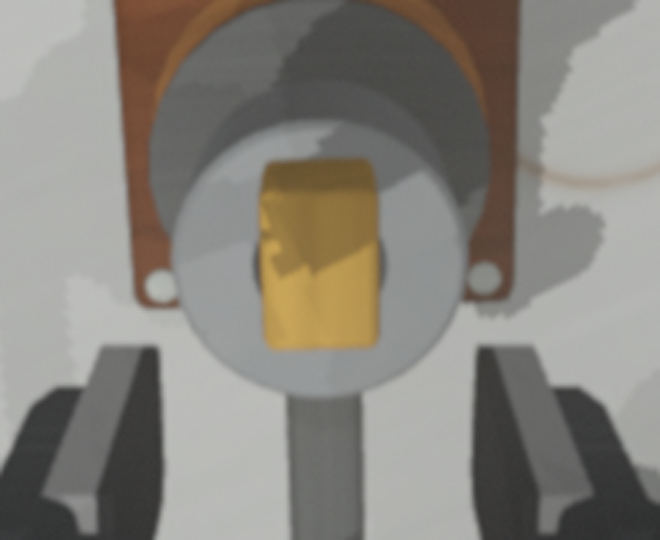

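The key stands upright in the slot with its lip outwards. The head's top face spans crop (262–380, 190–348). Checking where its press point is relative to the tool.

```bash
python3 - <<'E'
from h import *
import pickle
s,w=pickle.load(open("w4.pkl","rb"));T=R.from_quat(s["eef_rot"]).as_matrix()
f=lambda x,y:(220+(x+.5)/3-.5,180+(y+.5)/3-.5)
t=lambda q,z:(T.T@(onz(w,f(*q),z)-s["ee_pos"])*1000).round(1)
for q in((262,190),(380,190),(265,349),(378,349)):print(t(q,.1894))
E
```

```text
[18.2 -7.4 33.1]
[18.2  9.9 33.1]
[-7.1 -7.2 33.1]
[-7.1 10.  33.1]
```

Emit:
apply_moves --targets '[{"dx": 0.0,"dy": 0.0,"dz": 0.0,"rx": 0.0,"ry": 0.0,"rz": 0.0,"fingers": -1.0},{"dx": 0.0,"dy": 0.0,"dz": 0.0,"rx": 0.0,"ry": 0.0,"rz": 0.0,"fingers": -1.0},{"dx": 0.0,"dy": 0.0,"dz": 0.0,"rx": 0.0,"ry": 0.0,"rz": 0.0,"fingers": -1.0},{"dx": 0.0,"dy": 0.0,"dz": 0.0,"rx": 0.0,"ry": 0.0,"rz": 0.0,"fingers": -1.0},{"dx": 0.0,"dy": 0.0,"dz": 1.5,"rx": 0.0,"ry": 0.0,"rz": 0.0,"fingers": -1.0},{"dx": 0.0,"dy": 0.0,"dz": 2.5,"rx": 0.0,"ry": 0.0,"rz": 0.0,"fingers": -1.0},{"dx": 0.0,"dy": 0.0,"dz": 2.8,"rx": 0.0,"ry": 0.0,"rz": 0.0,"fingers": -1.0},{"dx": 0.0,"dy": 0.0,"dz": 2.8,"rx": 0.0,"ry": 0.0,"rz": 0.0,"fingers": -1.0}]'

```text
time: 11.8
ee_pos: [0.5046, 0.0645, 0.195]
eef_rot: [0.225, 0.974, -0.0, -0.0]
wrist_force: [-0.8, -0.1, 0.5]
grip_width: -0.0001
grasp_force: 0.0
```

Emit:
apply_moves --targets '[{"dx": 0.14,"dy": 0.12,"dz": 0.0,"rx": 0.0,"ry": 0.0,"rz": 0.0,"fingers": -1.0},{"dx": 0.14,"dy": 0.12,"dz": 0.2,"rx": 0.0,"ry": 0.0,"rz": 0.0,"fingers": -1.0},{"dx": 0.14,"dy": 0.12,"dz": 0.4,"rx": 0.0,"ry": 0.0,"rz": 0.0,"fingers": -1.0},{"dx": 0.14,"dy": 0.12,"dz": 0.5,"rx": 0.0,"ry": 0.0,"rz": 0.0,"fingers": -1.0},{"dx": 0.14,"dy": 0.12,"dz": 0.5,"rx": 0.0,"ry": 0.0,"rz": 0.0,"fingers": -1.0}]'

```text
time: 12.42
ee_pos: [0.504, 0.0662, 0.1902]
eef_rot: [0.225, 0.974, -0.0, -0.0]
wrist_force: [0.2, -1.1, 0.8]
grip_width: 0.0003
grasp_force: 0.0
```

Emit:
apply_moves --targets '[{"dx": 0.0,"dy": 0.0,"dz": 0.05,"rx": 0.0,"ry": 0.0,"rz": 0.0,"fingers": -1.0},{"dx": 0.0,"dy": 0.0,"dz": 0.1,"rx": 0.0,"ry": 0.0,"rz": 0.0,"fingers": -1.0},{"dx": 0.0,"dy": 0.0,"dz": 0.15,"rx": 0.0,"ry": 0.0,"rz": 0.0,"fingers": -1.0},{"dx": 0.0,"dy": 0.0,"dz": 0.15,"rx": 0.0,"ry": 0.0,"rz": 0.0,"fingers": -1.0}]'

```text
time: 12.92
ee_pos: [0.5043, 0.0663, 0.1893]
eef_rot: [0.225, 0.974, 0.0, 0.0]
wrist_force: [-1.9, 0.8, 6.1]
grip_width: 0.0
grasp_force: 2.7
```

Emit:
apply_moves --targets '[{"dx": 0.0,"dy": 0.0,"dz": 0.04,"rx": 0.0,"ry": 0.0,"rz": 0.0,"fingers": -1.0},{"dx": 0.0,"dy": 0.0,"dz": 0.07,"rx": 0.0,"ry": 0.0,"rz": 0.0,"fingers": -1.0},{"dx": 0.0,"dy": 0.0,"dz": 0.1,"rx": 0.0,"ry": 0.0,"rz": 0.0,"fingers": -1.0},{"dx": 0.0,"dy": 0.0,"dz": 0.1,"rx": 0.0,"ry": 0.0,"rz": 0.0,"fingers": -1.0}]'

```text
time: 13.42
ee_pos: [0.5044, 0.0664, 0.1887]
eef_rot: [0.225, 0.974, 0.0, 0.001]
wrist_force: [-2.4, 1.0, 9.9]
grip_width: 0.0001
grasp_force: 4.7
```

Emit:
apply_moves --targets '[{"dx": 0.0,"dy": 0.0,"dz": 0.04,"rx": 0.0,"ry": 0.0,"rz": 0.0,"fingers": -1.0},{"dx": 0.0,"dy": 0.0,"dz": 0.08,"rx": 0.0,"ry": 0.0,"rz": 0.0,"fingers": -1.0},{"dx": 0.0,"dy": 0.0,"dz": 0.1,"rx": 0.0,"ry": 0.0,"rz": 0.0,"fingers": -1.0},{"dx": 0.0,"dy": 0.0,"dz": 0.1,"rx": 0.0,"ry": 0.0,"rz": 0.0,"fingers": -1.0}]'

```text
time: 13.92
ee_pos: [0.5045, 0.0665, 0.1881]
eef_rot: [0.225, 0.974, 0.0, 0.001]
wrist_force: [-2.9, 1.9, 12.4]
grip_width: 0.0005
grasp_force: 6.5
```

Emit:
apply_moves --targets '[{"dx": 0.0,"dy": 0.0,"dz": 0.04,"rx": 0.0,"ry": 0.0,"rz": 0.0,"fingers": -1.0},{"dx": 0.0,"dy": 0.0,"dz": 0.08,"rx": 0.0,"ry": 0.0,"rz": 0.0,"fingers": -1.0},{"dx": 0.0,"dy": 0.0,"dz": 0.1,"rx": 0.0,"ry": 0.0,"rz": 0.0,"fingers": -1.0},{"dx": 0.0,"dy": 0.0,"dz": 0.1,"rx": 0.0,"ry": 0.0,"rz": 0.0,"fingers": -1.0}]'

```text
time: 14.42
ee_pos: [0.5047, 0.0666, 0.1875]
eef_rot: [0.225, 0.974, 0.001, 0.001]
wrist_force: [-4.6, 2.1, 17.5]
grip_width: 0.0002
grasp_force: 8.4
```

Emit:
apply_moves --targets '[{"dx": 0.0,"dy": 0.0,"dz": 0.0,"rx": 0.0,"ry": 0.0,"rz": 0.0,"fingers": -1.0},{"dx": 0.0,"dy": 0.0,"dz": 0.0,"rx": 0.0,"ry": 0.0,"rz": 0.0,"fingers": -1.0},{"dx": 0.0,"dy": 0.0,"dz": 0.0,"rx": 0.0,"ry": 0.0,"rz": 0.0,"fingers": -1.0}]'

```text
time: 14.8
ee_pos: [0.5047, 0.0666, 0.1875]
eef_rot: [0.225, 0.974, 0.001, 0.001]
wrist_force: [-3.7, 1.4, 16.4]
grip_width: 0.0
grasp_force: 8.4
```

```bash
python3 - <<'E'
from h import *
for i in range(3):
    optics.snapshot("side"); s=status.state(); print(s["ee_pos"],s["wrist_force"])
E
```

```text
[0.50466561 0.06657249 0.18745121] [-4.25376591  0.43112724 17.35249418]
[0.50465035 0.06658229 0.18745947] [-3.46498463  1.33654554 16.00244659]
[0.50464103 0.06659179 0.18746532] [-3.96920927  1.76948573 17.59195177]
```

Emit:
apply_moves --targets '[{"dx": 0.0,"dy": 0.0,"dz": 0.015,"rx": 0.0,"ry": 0.0,"rz": 0.0,"fingers": -1.0},{"dx": 0.0,"dy": 0.0,"dz": 0.02,"rx": 0.0,"ry": 0.0,"rz": 0.0,"fingers": -1.0},{"dx": 0.0,"dy": 0.0,"dz": 0.02,"rx": 0.0,"ry": 0.0,"rz": 0.0,"fingers": -1.0}]'

```text
time: 15.32
ee_pos: [0.5047, 0.0666, 0.1873]
eef_rot: [0.225, 0.974, 0.001, 0.001]
wrist_force: [-4.2, 2.2, 18.0]
grip_width: 0.0003
grasp_force: 8.7
```

```bash
python3 - <<'E'
from h import *
for i in range(3):
    optics.snapshot("side"); s=status.state(); print(s["ee_pos"],s["wrist_force"])
E
```

```text
[0.50470914 0.0666103  0.18732141] [-4.98897626  1.86963217 17.12816526]
[0.50470003 0.06661926 0.1873205 ] [-3.89363932  2.17705765 16.99404793]
[0.50467957 0.06662763 0.18729101] [-4.30331218  0.83636932 17.81390495]
```

Emit:
apply_moves --targets '[{"dx": 0.0,"dy": 0.0,"dz": -0.3,"rx": 0.0,"ry": 0.0,"rz": 0.0,"fingers": -1.0},{"dx": 0.0,"dy": 0.0,"dz": -1.5,"rx": 0.0,"ry": 0.0,"rz": 0.0,"fingers": -1.0},{"dx": 0.0,"dy": 0.0,"dz": -4.0,"rx": 0.0,"ry": 0.0,"rz": 0.0,"fingers": -1.0},{"dx": -3.0,"dy": 0.0,"dz": -7.0,"rx": 0.0,"ry": 0.0,"rz": 0.0,"fingers": -1.0},{"dx": -3.0,"dy": 0.0,"dz": -7.0,"rx": 0.0,"ry": 0.0,"rz": 0.0,"fingers": -1.0},{"dx": -3.0,"dy": 0.0,"dz": -7.0,"rx": 0.0,"ry": 0.0,"rz": 0.0,"fingers": -1.0}]'

```text
time: 16.23
ee_pos: [0.5304, 0.0532, 0.2551]
eef_rot: [0.226, 0.974, -0.0, -0.001]
wrist_force: [-0.1, 0.9, -0.5]
grip_width: 0.0
grasp_force: 0.0
```

```bash
python3 - <<'E'
from h import *
im=optics.snapshot("wrist")[:,:,::-1];si=optics.snapshot("side")[:,:,::-1]
o=np.zeros((480,800,3),np.uint8);o[:, :400]=im[:480,120:520];o[:400,400:]=cv2.resize(si[170:270,220:320],(400,400),interpolation=cv2.INTER_CUBIC)
cv2.imwrite("pics/fin.png",o)
E
```

```text
(no output)
```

View pics/fin.png

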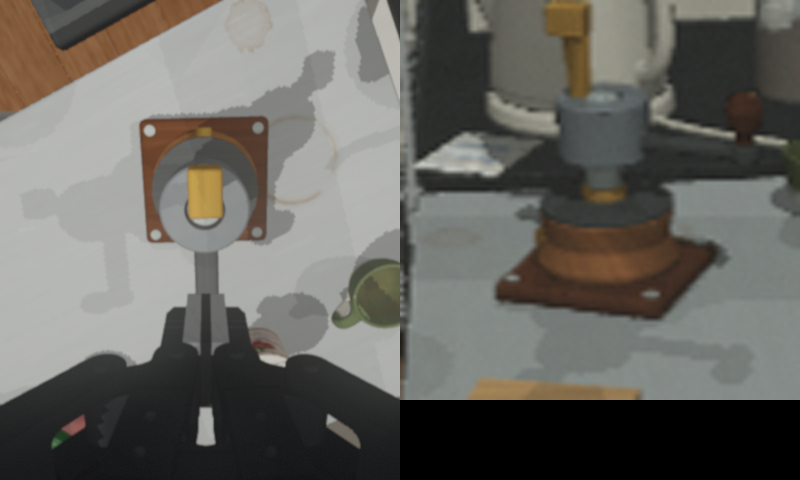

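The key stands upright in the keyway, with its lip pointing outwards at (568,20). The arm is clear and the neighbouring items haven't moved.

```bash
python3 -c "
from cell import order; print(order.job_done())"
```

```text
the job is handed in; nothing more can be done
None
```

The key is in the keyway, upright with its lip pointing outwards and its tip about 31 mm below the mouth; it stopped going deeper under a steady push of about 17.5 N, and the job was handed in at about 16 s.

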